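# Clear the way and hold the mudroom cubby door open

### The arm

A 6-joint arm with a two-finger parallel gripper is mounted at the origin on the work surface. World frame = base frame: x ahead of the robot, y to its left, z up, the work surface at z = 0. Lengths are in m, angles in rad, forces in N, time in s.
With the tool pointing down it reaches from about 0.25 to 0.725 m from the base axis. Payload 9.7 kg.
Tool frame: the origin (TCP) lies between the finger pads; the fingertips stand 14 mm ahead of it and the grasp point (between the pads) lies 5 mm behind it; z points along the fingers, y is the line along which they close (so a half turn about z gives the same grasp; the last joint's range is limited). The gripper opens to 85 mm and grips with 20 to 120 N. Pads are 22 mm wide; open, the fingers measure 114 mm over their backs; the gripper's body (76 mm by 85 mm) begins 54 mm behind the grasp point. The pads swing forward as they close: fully open they stand 13 mm farther back than shut.
Start: joints at [1.2, 0.087, 0.176, 1.66, 0, 1.571], TCP at [0.199, 0.513, 0.245] pointing down, gripper open.
Joint ranges: [-3.13, 3.13], [-0.85, 1.81], [-1.15, 1.24], [-2.2, 2.28], [-1.44, 1.52], [-3.14, 3.14]. Speed limits (rad/s): [2.22, 2.22, 2.57, 3.14, 3.14, 3.14].

### API

Orientations are given as a 3x3 rotation matrix whose columns are the frame's x, y, z axes.
In Python, from bench import arm gives the robot as it stands.
- The arm moves only by the tool arm_command, never from a script. Its argument "commands" is a list of rows, each a list of 5 numbers: the finger opening in cm, from 0 to 8.54, then the shift along the tool's x, y, z in cm, then the turn about the tool's z in rad. In form: [[gripper, x, y, z, roll], ...]. A call has 1 to 5 rows; each row is the pose to reach, as a shift and turn from the pose commanded when the call began, along the tool's axes at that moment; what a row does not reach only later rows make up. A row lasts 1/10 s, in which the tool goes at most 50 mm and 8.59 degrees, less where a joint would pass 70% of its speed; a pose out of reach is approached as far as the arm can. A call with a gripper value outside its range is refused whole. The fingers move at their own pace and stop on an object; the grip force is fixed at half the most. Time passes only in rows, so rows that repeat a pose let the fingers close. It gives the time, the measured TCP pose, the force, the opening and the grip force at its end, in the units of the state.
- arm.state(): the state, without advancing time (a new reading comes with each control period).
- arm.grab_frame(name): name is "scene" or "top"; returns the picture (420x560x3 uint8, blue, green, red); there is no depth.
- arm.calibration(name): a dict with "fx", "fy", "cx", "cy" (pixels), "distortion" ([k1, k2, p1, p2, k3] as OpenCV has them; the pictures are not rectified), "R" (3x3) and "t" (3): a world point X has camera coordinates R X + t. Camera axes: x right, y down, z forward; pixel columns grow to the right and rows downward; lengths in m; the calibration is good to about 2 mm. A picture is of the moment at which its call begins. calibration takes no time and is no camera call.
- arm.sign_off(): hands the job in; it is judged then, once.
Trained networks look in the newest picture that a camera, given by its name, has taken for a name from the list of things; names that differ only in an ending like _2 or _b are one class to them, and where a whole thing is asked for, a point or a joint stands for the part that bears it (a point fixed in the world has none). Each returns a list of dicts, best first, with "confidence" (0 to 1); they miss things now and then, are a little off and sometimes report something else, mostly with a low value. They report only what shows in the picture. A call takes as long as a camera call. They do not tell look-alikes from the thing itself.
- arm.recognise(camera, query): "bbox" ([centre column, centre row, width, height] as shares, 0 to 1, of the picture: columns of its width, rows of its height, round what is visible of it).
- arm.masks_of(camera, query): "mask" (420x560 bool, what is visible of it) and "bbox" ([centre column, centre row, width, height] as shares, 0 to 1, of the picture: columns of its width, rows of its height, round what is visible of it).
- arm.mark_of(camera, query): "xy" ([column, row] as shares, 0 to 1, of the picture: columns of its width, rows of its height: a listed point, or the origin of a listed thing).
The state is a dict: "time_s": time; "q": joint angles; "dq": joint speeds; "joint_efforts": joint torques, N m; "position": TCP position; "orientation": TCP orientation; "contact_force": force on the tool from outside, world axes, zero at the start; "wrist_torque": the same for the moment, N m; "width": opening from 0.0 (shut) to 1.0 (fully open); "grasp_force": force on a finger pad.
Only numpy, scipy, OpenCV 4.12 (cv2) and the standard library are available. Lean on these libraries where they do the work, as an engineer would, in place of code of your own. Each camera call takes 0.05 s, during which the arm holds its last target. There are 200 camera calls.

### The job

Somebody is coming with full hands to fetch the tumbler from the cubby, but the boot brush and the flashlight lie in the way of its swing door. With the door still shut, put the brush flat in the shallow metal boot tray and the flashlight on its side in the deep slatted wooden crate, and let go of them; then swing the door open to 60 degrees (give or take 5) and finish while still holding it there, because its spring shuts it the moment it is let go. Leave the tumbler and everything else on the bench where it stands.

Things in the scene. Friction and masses are not known exactly. Their poses are not given: they have to be found in the camera images.
- cubby: Fixed wooden cubby cabinet, 160 deep (its x) x 260 wide (its y) x 205 mm high, boards 12 mm. Origin: centre of its underside; its -x axis points out of the front. It stands at the robot's right with the front facing roughly world +y, hinge side nearer the robot. Its place and yaw vary.
- cubby_door (a joint): Angle of the cubby's swing door about its upright hinge, rad: 0 shut, growing as it opens (anticlockwise seen from above, free end swinging out of the front), stop at 1.9; 60 degrees = 1.047. No latch; a spring shuts it: closing torque 0.15 x (angle + 1.5) N m, 0.38 at 60 degrees (about 2 N at the pull). Wooden panel 12 thick, 236 wide, from 10 to 200 mm above the bench, 0.5 kg.
- door_pull (a point): Grip point on the pull, 165 mm above the bench: a U of 12 mm round steel bar near the door's free edge. Its upright leg, centre 42 mm off the outer face, runs from 100 to 188 mm above the bench, with level legs to the door at both ends; free above. Pinch it from above, fingers closing along the door's width. It lies 205 mm along y and -48 mm along x from door_hinge, in that point's axes.
- door_hinge (a point): Point on the door's upright hinge axis, in the panel's mid-plane, 165 mm above the bench; in the cubby's frame x = -87, y = -120 mm. Its axes turn with the door: y along the door's width from hinge to free edge, -x out of the outer face, z up; the same as the cubby's axes when shut.
- boot_brush: Wooden boot brush lying bristles down within the door's swing: oval wooden back 160 (its x) x 50 mm (y), straight-sided over the middle 110 mm, 22 to 45 mm above the underside, over a rigid grey bristle block 142 x 40 x 22 mm; 0.16 kg. Origin: centre of its underside; z up. Roughly square to the cubby front, beside the flashlight (about 100 mm between centres); which is nearer the hinge varies.
- brush_mid (a point): Middle of the brush, 22.5 mm above its underside; axes as the brush.
- flashlight: Orange plastic flashlight on its side within the door's swing, 150 mm long along x: round barrel 32 mm thick, axis 22 mm above the underside, between a 44 mm square head (x = 41 to 75 mm) and a 44 mm square rubber tail bumper (x = -75 to -61 mm), so it does not roll; 0.2 kg. Origin: centre of its underside; z up. Grip the barrel at the origin, across its y.
- flashlight_mid (a point): On the flashlight's axis at mid-length, 22 mm above its underside; axes as the flashlight.
- boot_tray: Fixed shallow steel tray, open on top: 220 (its x) x 150 (its y) x 30 mm high outside, walls and floor 4 mm. Stands at the robot's left; tray and crate may change places, and their yaw varies a little. Origin: centre of its underside; z up.
- crate: Fixed deep wooden crate with slatted sides, open on top: 220 (its x) x 150 (its y) x 80 mm high outside, walls and floor 6 mm. Stands at the robot's left. Origin: centre of its underside; z up.
- tumbler: Silver thermal tumbler, 72 mm across, 152 mm high, standing in the cubby behind the door. Loose; leave alone. Origin: centre of its underside; z up.
- coaster: Green silicone coaster, 96 mm across, 6 mm thick. Leave alone. Origin: centre of its underside; z up.
- tongs: Steel tongs, 230 mm long along x, 55 mm wide, lying beyond the containers. Leave alone. Origin: centre of its underside; z up.
- polish_tin: Flat metal boot polish tin, 72 mm across, 30 mm high. Leave alone. Origin: centre of its underside; z up.
- oil_bottle: Amber glass bottle, 52 mm across, 130 mm high. Leave alone. Origin: centre of its underside; z up.
Mind the look-alikes: they are no part of the job. What is shaped like the boot_brush but turquoise is not meant.

How it is judged:
On the way:
1. brush flat in the boot tray and flashlight in the crate, both let go, with the door still shut (x of brush_mid in the frame of boot_tray between -0.06 and 0.06 m and y of brush_mid in the frame of boot_tray between -0.055 and 0.055 m and z of brush_mid in the frame of boot_tray between 0 and 0.036 m and angle between the z axis of boot_brush and the z axis of boot_tray, either way round below 0.25 rad and x of flashlight_mid in the frame of crate between -0.07 and 0.07 m and y of flashlight_mid in the frame of crate between -0.06 and 0.06 m and z of flashlight_mid in the frame of crate between 0 and 0.042 m and linear speed of each of boot_brush, flashlight below 0.03 m/s and contact force between each of boot_brush, flashlight and the arm below 0.1 N and contact force between each of boot_brush, flashlight and the fingers below 0.1 N and value of joint cubby_door below 0.15 rad), for 0.2 s.
At the end, for the whole second after the job is handed in: The door stands still at 60 degrees, within 6 degrees, held only by the robot (contact force over 0.5 N, no loose thing touching the door); the brush lies flat in the tray and the flashlight on its side on the crate's floor, both at rest and let go (value of joint cubby_door between 0.9422 and 1.1522 rad and velocity of joint cubby_door between -0.1 and 0.1 rad/s and contact force between any of the fingers, the arm and cubby_door above 0.5 N and contact force between cubby_door and boot_brush below 0.1 N and contact force between cubby_door and flashlight below 0.1 N and contact force between cubby_door and tumbler below 0.1 N and contact force between cubby_door and coaster below 0.1 N and contact force between cubby_door and tongs below 0.1 N and contact force between cubby_door and polish_tin below 0.1 N and contact force between cubby_door and oil_bottle below 0.1 N and x of brush_mid in the frame of boot_tray between -0.06 and 0.06 m and y of brush_mid in the frame of boot_tray between -0.055 and 0.055 m and z of brush_mid in the frame of boot_tray between 0 and 0.036 m and angle between the z axis of boot_brush and the z axis of boot_tray, either way round below 0.25 rad and x of flashlight_mid in the frame of crate between -0.07 and 0.07 m and y of flashlight_mid in the frame of crate between -0.06 and 0.06 m and z of flashlight_mid in the frame of crate between 0 and 0.042 m and linear speed of each of boot_brush, flashlight below 0.03 m/s and contact force between each of boot_brush, flashlight and the arm below 0.1 N and contact force between each of boot_brush, flashlight and the fingers below 0.1 N); the arm keeps its last pose, push and grip.
It fails at once if the tumbler is moved by more than 3 cm (distance of tumbler from where it was at the start of the episode above 0.03 m).
It fails at once if another bystander is moved by more than 3 cm (distance of any of coaster, tongs, polish_tin, oil_bottle from where it was at the start of the episode above 0.03 m).
It also fails if it takes over 72 s, if anything falls off the work surface, if the arm or the gripper's body presses on something with over 40 N, if the wrist force passes 120 N, or if a joint passes its speed limit or range.

## Working session

There is one attempt and no reset: what is moved stays moved. The work goes in short steps, Python scripts to look and compute and a tool call to move; the robot and the scene stay as the last step left them, time stands still between calls to the robot, and variables do not carry over. Pictures are saved under pics/ and viewed, at most 10 in all, crops included, and the job is handed in when it is done.

Besides the shell and the picture viewer there is one more tool, called in YAML: its name, and indented under it one key for each argument. arm_command: Moves the arm, as the interface text tells. Its arguments: {"type":"object","properties":{"commands":{"type":"array","items":{"type":"array","items":{"type":"number"}}}},"required":["commands"]}

```bash
mkdir -p pics; ls; python3 - <<'E'
from bench import arm
import cv2,numpy as np
for n in("scene","top"):
    cv2.imwrite(f"pics/{n}0.png",arm.grab_frame(n)); c=arm.calibration(n)
    print(n,{k:np.round(v,3).tolist() for k,v in c.items()})
s=arm.state();print({k:np.round(v,3).tolist() for k,v in s.items()})
E
```

```text
pics
scene {'fx': 479.503, 'fy': 479.503, 'cx': 281.74, 'cy': 198.957, 'distortion': [-0.037, 0.0, 0.0, 0.0, 0.0], 'R': [[0.795, 0.607, 0.007], [0.472, -0.611, -0.636], [-0.381, 0.508, -0.772]], 't': [-0.416, -0.241, 1.607]}
top {'fx': 417.481, 'fy': 417.481, 'cx': 275.132, 'cy': 207.789, 'distortion': [0.003, 0.0, 0.0, 0.0, 0.0], 'R': [[0.002, -1.0, -0.03], [-0.994, 0.001, -0.107], [0.107, 0.03, -0.994]], 't': [-0.074, 0.595, 1.131]}
{'time_s': 0.1, 'q': [1.2, 0.087, 0.175, 1.66, -0.0, 1.571], 'dq': [-0.002, -0.002, 0.002, -0.0, -0.001, -0.0], 'joint_efforts': [0.0, -52.156, 46.566, 0.016, 0.0, -0.0], 'position': [0.199, 0.512, 0.245], 'orientation': [[-0.932, 0.362, -0.0], [0.362, 0.932, -0.001], [-0.0, -0.001, -1.0]], 'contact_force': [0.033, 0.314, -0.353], 'wrist_torque': [-0.018, 0.023, -0.031], 'grasp_force': 0.0, 'width': 0.997}
```

View pics/scene0.png

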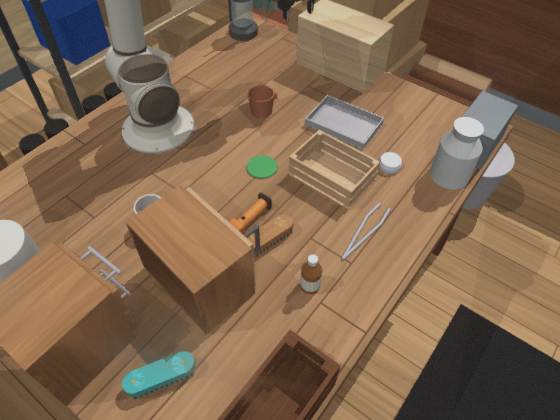

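View pics/top0.png

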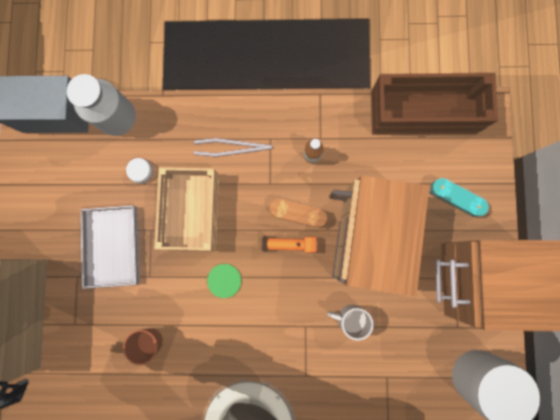

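Scene: the cubby is at right (top view ~(385,235), door on its left edge, pull at (341,195)). The brush (298,212) and flashlight (290,244) lie in front of it. The crate is at (186,209), the tray at (109,247). The turquoise look-alike at (460,197) is far to the right.

```bash
cat > h.py <<'E'
from bench import arm
import cv2,numpy as np
from scipy.optimize import least_squares
CAL={n:arm.calibration(n) for n in("scene","top")}
def K(c): return np.array([[c["fx"],0,c["cx"]],[0,c["fy"],c["cy"]],[0,0,1]])
def proj(n,X):
    c=CAL[n]; return cv2.projectPoints(np.atleast_2d(X).astype(float),cv2.Rodrigues(c["R"])[0],np.array(c["t"]),K(c),np.array(c["distortion"]))[0][:,0]
def ray(n,uv):
    c=CAL[n]; R=np.array(c["R"]); d=cv2.undistortPoints(np.array([[uv]],float),K(c),np.array(c["distortion"]))[0,0]
    return -R.T@np.array(c["t"]), R.T@np.array([*d,1])
def at_z(n,uv,z):
    o,d=ray(n,uv); return o+d*(z-o[2])/d[2]
def tri(uv):
    f=lambda X:np.concatenate([proj(n,X)[0]-uv[n] for n in uv])
    r=least_squares(f,[.5,0,.05]); return r.x,np.abs(r.fun).max()
E
python3 - <<'E'
from h import *
arm.grab_frame("scene");arm.grab_frame("top")
for q in["boot_brush","flashlight","brush_mid","flashlight_mid","door_pull","door_hinge","boot_tray","crate","cubby","tumbler","coaster","oil_bottle"]:
    r={}
    for n in("scene","top"):
        L=arm.mark_of(n,q)
        print(q,n,[(np.round(np.array(e["xy"])*[560,420],1).tolist(),round(e["confidence"],2)) for e in L[:3]])
        if L:r[n]=np.array(L[0]["xy"])*[560,420]
    if len(r)==2: x,e=tri(r);print("   ",x.round(4),round(e,1))
# mask edges
for q in["boot_brush","flashlight","boot_tray","crate"]:
  L=arm.masks_of("top",q)
  for i,e in enumerate(L[:2]):
    m=e["mask"].astype(np.uint8);cs=max(cv2.findContours(m,0,2)[0],key=cv2.contourArea)
    print(q,round(e["confidence"],2),cv2.minAreaRect(cs)); 
    if i==0: np.save(f"m_{q}.npy",m)
E
```

```text
boot_brush scene [([266.2, 239.5], 0.81), ([163.2, 377.5], 0.57)]
boot_brush top [([298.0, 213.0], 0.82), ([451.9, 200.9], 0.72)]
    [ 0.5799 -0.1399  0.013 ] 0.9
flashlight scene [([248.8, 217.7], 0.76), ([360.0, 233.2], 0.49)]
flashlight top [([288.0, 248.2], 0.63), ([342.1, 280.0], 0.49)]
    [ 0.4848 -0.1082  0.0006] 0.8
brush_mid scene [([160.8, 375.4], 0.79), ([264.7, 235.8], 0.78)]
brush_mid top [([455.2, 199.5], 0.84), ([299.7, 208.6], 0.6), ([225.0, 283.6], 0.19)]
    [ 0.6205 -0.5761  0.0127] 0.4
flashlight_mid scene [([247.9, 216.0], 0.81)]
flashlight_mid top [([289.4, 247.1], 0.71)]
    [ 0.4872 -0.1127  0.0152] 0.5
door_pull scene [([256.6, 236.3], 0.73)]
door_pull top [([332.2, 193.5], 0.56)]
    [ 0.6165 -0.2208  0.1512] 0.5
door_hinge scene [([188.6, 196.7], 0.57), ([268.1, 240.7], 0.19)]
door_hinge top [([340.2, 276.2], 0.73)]
    [ 0.4126 -0.2372  0.1643] 1.3
boot_tray scene [([345.2, 125.3], 0.63)]
boot_tray top [([110.9, 244.7], 0.95)]
    [ 0.4918  0.3973 -0.0022] 0.4
crate scene [([331.7, 173.6], 0.69), ([262.3, 168.5], 0.26)]
crate top [([189.8, 208.6], 0.82),
[... 357 characters left out ...]
67089844), (61.71581268310547, 21.715389251708984), 27.34987449645996)
boot_brush 0.84 ((298.2640686035156, 212.47755432128906), (56.51484680175781, 18.57012176513672), 13.5704345703125)
flashlight 0.77 ((289.509033203125, 244.05020141601562), (55.04898452758789, 15.116975784301758), 1.1457629203796387)
flashlight 0.28 ((338.9684753417969, 228.73846435546875), (28.355661392211914, 103.08631896972656), 7.539444923400879)
boot_tray 0.82 ((109.40941619873047, 245.98660278320312), (80.57965087890625, 59.64008712768555), 88.12212371826172)
crate 0.7 ((186.46414184570312, 208.0787353515625), (63.46088790893555, 83.16033935546875), 1.3019527196884155)
crate 0.55 ((233.0, 146.5), (17.0, 78.0), 90.0)
```

```bash
python3 - <<'E'
from h import *
t=arm.grab_frame("top");s=arm.grab_frame("scene")
cv2.imwrite("pics/t1.png",cv2.resize(t[170:300,250:370],None,fx=4.6,fy=4.6,interpolation=2))
cv2.imwrite("pics/s1.png",cv2.resize(s[175:275,180:310],None,fx=6,fy=6,interpolation=2))
for q in("boot_brush","flashlight"):
    b=arm.masks_of("scene",q)
    for e in b[:2]:
        m=e["mask"].astype(np.uint8);cs=max(cv2.findContours(m,0,2)[0],key=cv2.contourArea);print(q,e["confidence"],cv2.minAreaRect(cs))
E
```

```text
boot_brush 0.81 ((272.03485107421875, 231.78428649902344), (22.706777572631836, 47.783782958984375), 58.570438385009766)
boot_brush 0.67 ((158.57334899902344, 374.1769104003906), (27.622140884399414, 76.31011199951172), 67.47943115234375)
flashlight 0.78 ((251.2390594482422, 211.80860900878906), (17.688133239746094, 44.74709701538086), 46.12330627441406)
```

View pics/t1.png

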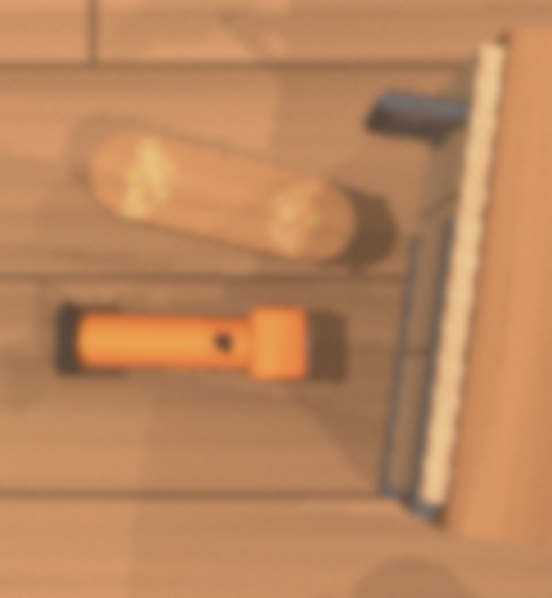

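View pics/s1.png

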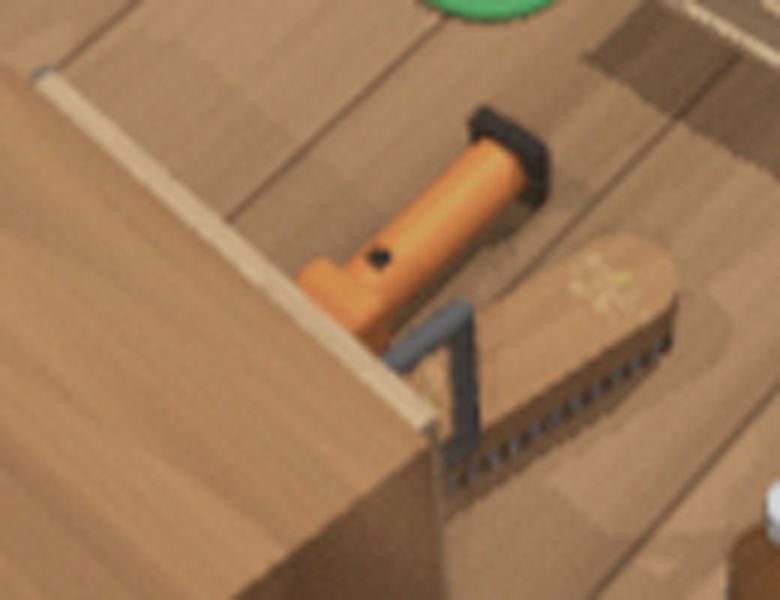

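```bash
python3 - <<'E'
from h import *
T=lambda x,y:np.array([250+x/4.6,170+y/4.6]);S=lambda x,y:np.array([180+x/6,175+y/6])
for n in CAL: print(n,ray(n,(0,0))[0].round(3))
for k,a,b in[("button",T(224,343),S(380,257)),("brushpatch",T(148,178),S(602,283)),("pulltop",T(385,100),S(462,303)),("door free top",T(492,42),S(434,420)),("door hinge top",T(430,510),S(42,74)),("tail top corner near robot",T(80,375),S(483,112))]:
    x,e=tri(dict(top=a,scene=b));print(k,x.round(4),round(e,2))
p=lambda a,z:at_z("top",T(*a),z)
a,b=p((90,170),.04),p((355,224),.04);print("brush",(a+b)/2,np.linalg.norm(a-b),np.degrees(np.arctan2(*(a-b)[1::-1])))
for s in [((150,135),(128,220)),((320,180),(295,262))]:
    print("side",((p(s[0],.04)+p(s[1],.04))/2).round(4))
a,b=p((57,342),.022),p((309,344),.022);print("flash",(a+b)/2,np.linalg.norm(a-b),np.degrees(np.arctan2(*(a-b)[1::-1])))
f,h=p((490,45),.2),p((433,508),.2);print("door",f,h,np.linalg.norm(f-h),np.degrees(np.arctan2(*(f-h)[1::-1])))
for q,z in(("boot_tray",.03),("crate",.08)):
    m=np.load(f"m_{q}.npy");cs=max(cv2.findContours(m,0,2)[0],key=cv2.contourArea)
    P=np.array([at_z("top",c[0],z)[:2] for c in cs],np.float32);r=cv2.minAreaRect(P);print(q,r,P.min(0),P.max(0))
t=arm.grab_frame("top")
cv2.imwrite("pics/t2.png",cv2.resize(t[155:300,70:230],None,fx=4,fy=4,interpolation=2))
s=arm.grab_frame("scene")
cv2.imwrite("pics/s2.png",cv2.resize(s[85:215,270:420],None,fx=4.5,fy=4.5,interpolation=2))
E
```

```text
scene [ 1.057 -0.712  1.09 ]
top [ 0.471 -0.109  1.186]
button [ 0.4937 -0.1381  0.0384] 0.48
brushpatch [ 0.59   -0.0941  0.051 ] 0.06
pulltop [ 0.6161 -0.219   0.192 ] 0.12
door free top [ 0.6457 -0.2726  0.2011] 0.55
door hinge top [ 0.4067 -0.2375  0.1962] 0.76
tail top corner near robot [ 0.4775 -0.05    0.0463] 2.07
brush [ 0.57980296 -0.13813342  0.04      ] 0.16158152544076312 78.36194993522511
side [ 0.5916 -0.0885  0.04  ]
side [ 0.5654 -0.189   0.04  ]
flash [ 0.49301218 -0.11457863  0.022     ] 0.1519333308052396 89.62791764530064
door [ 0.64331159 -0.27271514  0.2       ] [ 0.40684706 -0.23967402  0.2       ] 0.23876178914135532 -7.954422207564967
boot_tray ((0.4903161823749542, 0.38817647099494934), (0.2219030112028122, 0.16737346351146698), 4.033907413482666) [0.37523007 0.29936597] [0.6032432  0.47391325]
crate ((0.5899226665496826, 0.16093771159648895), (0.1690129190683365, 0.22375047206878662), 88.85896301269531) [0.47722355 0.07691235] [0.7012115  0.24718168]
```

View pics/t2.png

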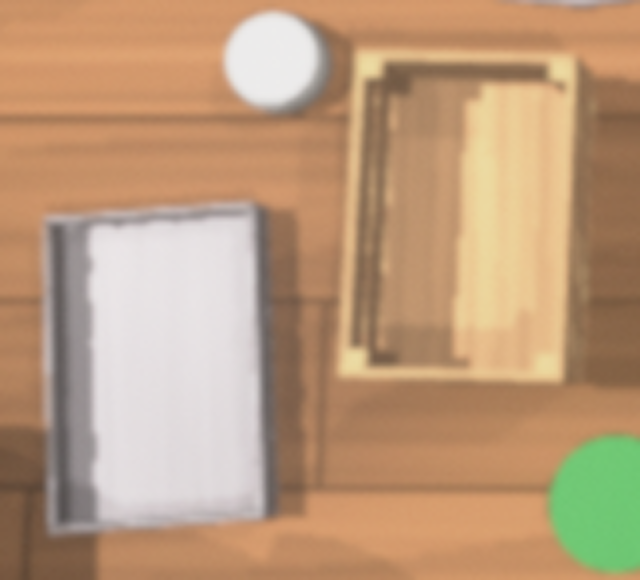

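View pics/s2.png

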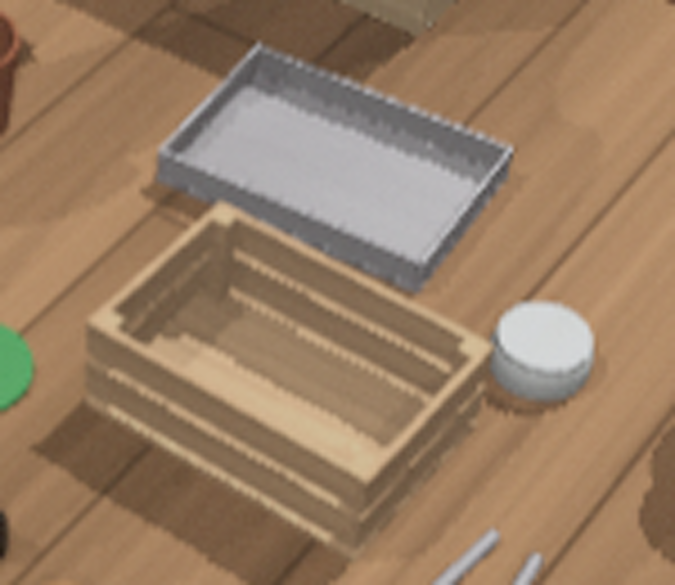

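```bash
python3 - <<'E'
from h import *
T=lambda p:np.array([70+p[0]/4,155+p[1]/4]);S=lambda p:np.array([270+p[0]/4.5,85+p[1]/4.5])
D=dict(tray=[[(52,533),(260,45)],[(45,217),(510,150)],[(258,203),(418,262)],[(270,518),(162,150)]],
crate=[[(342,378),(225,205)],[(357,50),(490,345)],[(578,55),(365,480)],[(563,382),(90,325)]])
for k,v in D.items():
    P=np.array([tri(dict(top=T(a),scene=S(b)))[0] for a,b in v]);print(k,P.round(3).tolist(),"centre",P.mean(0).round(4))
    d=(P[1]+P[2]-P[0]-P[3])/2;print("x axis deg",np.degrees(np.arctan2(d[1],d[0])),np.linalg.norm(d))
E
```

```text
tray [[0.373, 0.458, 0.029], [0.591, 0.472, 0.03], [0.601, 0.32, 0.037], [0.385, 0.306, 0.032]] centre [0.4873 0.3891 0.0322]
x axis deg 3.6473455132113086 0.2172130386246119
crate [[0.48, 0.246, 0.075], [0.699, 0.238, 0.083], [0.695, 0.088, 0.084], [0.477, 0.097, 0.076]] centre [0.5878 0.167  0.0796]
x axis deg -2.119650999385712 0.21856938394917957
```

```bash
cat > g.py <<'E'
import sys,numpy as np
from bench import arm
# usage: g.py x y z phi_deg  -> shift in tool axes (cm) and roll; phi = world angle of the tool's y
s=arm.state();R=np.array(s["orientation"]);p=np.array(s["position"])
phi=np.degrees(np.arctan2(R[1,1],R[0,1]))
print("t",round(s["time_s"],2),"pos",p.round(4),"phi",round(phi,2),"tilt",R[:,2].round(3),"q",np.round(s["q"],2),"w",round(s["width"],3),"g",round(s["grasp_force"],1),"F",np.round(s["contact_force"],1))
if len(sys.argv)>4:
    x=np.array(sys.argv[1:5],float);d=R.T@(x[:3]-p)*100
    r=(phi-x[3]+180)%360-180
    print("shift",d.round(2),"len",np.linalg.norm(d).round(1),"roll",np.radians(r).round(3))
E
```

arm_command:
  commands:
    - [5.8, 0, 0, 0, 0.6]
    - [5.8, 0, 0, 0, 0.6]
    - [5.8, 0, 0, 0, 0.6]
    - [5.8, 0, 0, 0, 0.6]
    - [5.8, 0, 0, 0, 0.6]

```text
time_s: 2.4
position: [0.1993, 0.5126, 0.2453]
orientation: [[-0.563, 0.827, 0.0], [0.827, 0.563, -0.0], [-0.0, 0.0, -1.0]]
contact_force: [0.7, 0.7, -0.4]
width: 0.679
grasp_force: 0.0
```

arm_command:
  commands:
    - [5.8, 0, 0, 0, 0.607]
    - [5.8, 0, 0, 0, 0.607]
    - [5.8, 0, 0, 0, 0.607]
    - [5.8, 0, 0, 0, 0.607]
    - [5.8, 0, 0, 0, 0.607]

```text
time_s: 2.9
position: [0.1993, 0.5126, 0.2453]
orientation: [[0.005, 1.0, 0.0], [1.0, -0.005, 0.0], [0.0, 0.0, -1.0]]
contact_force: [0.7, -0.8, -0.3]
width: 0.683
grasp_force: 0.0
```

arm_command:
  commands:
    - [5.8, -20.8, 9.9, 0, 0]
    - [5.8, -20.8, 9.9, 0, 0]
    - [5.8, -20.8, 9.9, 0, 0]
    - [5.8, -20.8, 9.9, 0, 0]
    - [5.8, -20.8, 9.9, 0, 0]

```text
time_s: 3.4
position: [0.2975, 0.3014, 0.2457]
orientation: [[0.0, 1.0, 0.001], [1.0, -0.0, 0.0], [0.0, 0.001, -1.0]]
contact_force: [0.7, 1.0, 0.9]
width: 0.681
grasp_force: 0.0
```

arm_command:
  commands:
    - [5.8, -20.8, 9.9, 0, 0]
    - [5.8, -20.8, 9.9, 0, 0]
    - [5.8, -20.8, 9.9, 0, 0]
    - [5.8, -20.8, 9.9, 0, 0]
    - [5.8, -20.8, 9.9, 0, 0]

```text
time_s: 3.9
position: [0.3951, 0.0925, 0.2455]
orientation: [[0.001, 1.0, 0.001], [1.0, -0.001, -0.0], [-0.0, 0.001, -1.0]]
contact_force: [0.7, -0.6, 0.8]
width: 0.677
grasp_force: 0.0
```

arm_command:
  commands:
    - [5.8, -20.8, 9.9, 6, 0]
    - [5.8, -20.8, 9.9, 6, 0]
    - [5.8, -20.8, 9.9, 6, 0]
    - [5.8, -20.8, 9.9, 6, 0]
    - [5.8, -20.8, 9.9, 6, 0]

```text
time_s: 4.4
position: [0.4924, -0.1161, 0.1844]
orientation: [[0.0, 1.0, -0.0], [1.0, -0.0, -0.0], [-0.0, -0.0, -1.0]]
contact_force: [0.2, 1.0, -0.3]
width: 0.678
grasp_force: 0.0
```

```bash
python3 g.py 0.493 -0.1146 0.019 -0.4
```

```text
t 4.4 pos [ 0.4924 -0.1161  0.1844] phi -0.02 tilt [-0. -0. -1.] q [-0.23 -0.03 -0.06  1.54 -0.    1.34] w 0.678 g 0.0 F [ 0.2  1.  -0.3]
shift [ 0.15  0.07 16.54] len 16.5 roll 0.007
```

arm_command:
  commands:
    - [5.8, 0.1, 0.1, 5, 0]
    - [5.8, 0.1, 0.1, 10, 0]
    - [5.8, 0.1, 0.1, 14, 0]
    - [5.8, 0.1, 0.1, 16.5, 0]
    - [5.8, 0.1, 0.1, 16.5, 0]

```text
time_s: 4.9
position: [0.4904, -0.112, 0.0167]
orientation: [[0.001, 1.0, -0.006], [1.0, -0.001, 0.001], [0.001, -0.006, -1.0]]
contact_force: [-0.3, -0.4, -0.2]
width: 0.678
grasp_force: 0.0
```

arm_command:
  commands:
    - [1, 0, 0, 0, 0]
    - [1, 0, 0, 0, 0]
    - [1, 0, 0, 0, 0]
    - [1, 0, 0, 0, 0]
    - [1, 0, 0, 0, 0]

```text
time_s: 5.4
position: [0.4943, -0.1127, 0.0226]
orientation: [[0.006, 1.0, 0.004], [1.0, -0.006, -0.001], [-0.001, 0.004, -1.0]]
contact_force: [-0.3, 0.2, 8.0]
width: 0.352
grasp_force: 60.3
```

arm_command:
  commands:
    - [1, 0, 0, 0, 0]
    - [1, 0, 0, 0, 0]
    - [1, 0, 0, -1, 0]
    - [1, 0, 0, -4, 0]
    - [1, 0, 0, -8, 0]

```text
time_s: 5.9
position: [0.4918, -0.1122, 0.1006]
orientation: [[0.006, 1.0, -0.003], [1.0, -0.006, 0.001], [0.001, -0.003, -1.0]]
contact_force: [0.6, 0.0, -0.6]
width: 0.35
grasp_force: 59.6
```

```bash
python3 g.py 0.588 0.166 0.15 88
```

```text
t 5.9 pos [ 0.4918 -0.1122  0.1006] phi -0.36 tilt [-0.003  0.001 -1.   ] q [-0.22 -0.02 -0.22  1.38 -0.    1.35] w 0.35 g 59.6 F [ 0.6  0.  -0.6]
shift [27.88  9.43 -4.95] len 29.8 roll -1.542
```

arm_command:
  commands:
    - [1, 3, 1, -5, -0.1]
    - [1, 6, 2, -9, -0.2]
    - [1, 9, 3, -10, -0.3]
    - [1, 12, 4, -10, -0.45]
    - [1, 15, 5, -10, -0.6]

```text
time_s: 6.4
position: [0.5446, 0.0386, 0.2024]
orientation: [[-0.565, 0.825, 0.003], [0.825, 0.565, 0.0], [-0.001, 0.002, -1.0]]
contact_force: [-0.3, -0.1, -1.9]
width: 0.353
grasp_force: 59.8
```

arm_command:
  commands:
    - [1, 0, 0, 0, -0.7]
    - [1, 0, 0, 0, -0.7]
    - [1, 0, 0, 0, -0.7]
    - [1, 0, 0, 0, -0.7]
    - [1, 0, 0, 0, -0.7]

```text
time_s: 6.9
position: [0.5439, 0.0373, 0.2013]
orientation: [[-0.963, 0.268, 0.001], [0.268, 0.963, -0.0], [-0.001, 0.0, -1.0]]
contact_force: [-0.5, 0.8, -1.3]
width: 0.358
grasp_force: 59.9
```

```bash
python3 g.py 0.588 0.166 0.17 88
```

```text
t 6.9 pos [0.5439 0.0373 0.2013] phi 74.47 tilt [ 0.001 -0.    -1.   ] q [ 0.07  0.06  0.06  1.57 -0.    0.34] w 0.358 g 59.9 F [-0.5  0.8 -1.3]
shift [-0.8  13.58  3.13] len 14.0 roll -0.236
```

arm_command:
  commands:
    - [1, -0.8, 13.6, 3, -0.236]
    - [1, -0.8, 13.6, 3, -0.236]
    - [1, -0.8, 13.6, 3, -0.236]
    - [1, -0.8, 13.6, 3, -0.236]
    - [1, -0.8, 13.6, 3, -0.236]

```text
time_s: 7.4
position: [0.5887, 0.1665, 0.1704]
orientation: [[-0.999, 0.04, -0.001], [0.04, 0.999, -0.0], [0.001, -0.0, -1.0]]
contact_force: [-0.2, -0.9, -1.1]
width: 0.357
grasp_force: 60.1
```

```bash
python3 g.py 0.588 0.166 0.031 88; python3 - <<'E'
from h import *
a=arm.grab_frame("scene")[60:260,200:460];b=arm.grab_frame("top")[140:300,110:330]
cv2.imwrite("pics/c3.png",np.hstack([cv2.resize(a,(400,308)),cv2.resize(b,(400,308))]))
E
```

```text
t 7.4 pos [0.5887 0.1665 0.1704] phi 87.72 tilt [-0.001 -0.    -1.   ] q [ 0.28  0.22  0.18  1.53 -0.    0.32] w 0.357 g 60.1 F [-0.2 -0.9 -1.1]
shift [ 0.06 -0.04 13.94] len 13.9 roll -0.005
```

View pics/c3.png

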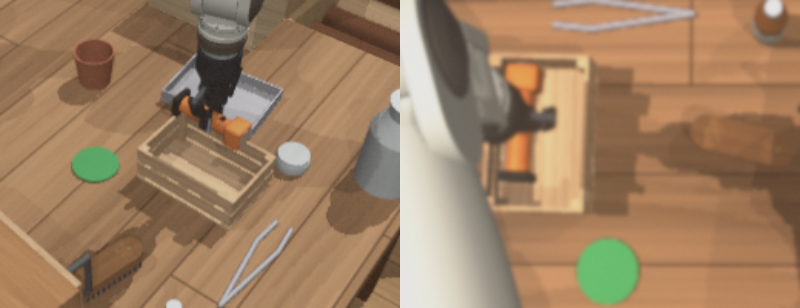

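The flashlight is held level above the crate, lengthwise with it (right half ~(520,120)), and the brush is untouched at its place. Lowering and releasing.

arm_command:
  commands:
    - [1, 0, 0, 4, 0]
    - [1, 0, 0, 8, 0]
    - [1, 0, 0, 11.5, 0]
    - [1, 0, 0, 13.5, 0]
    - [1, 0, 0, 13.8, 0]

```text
time_s: 8.0
position: [0.5874, 0.1641, 0.0302]
orientation: [[-0.999, 0.043, -0.004], [0.043, 0.999, -0.001], [0.004, -0.001, -1.0]]
contact_force: [0.0, -0.5, -1.1]
width: 0.349
grasp_force: 60.2
```

arm_command:
  commands:
    - [1, 0, 0, 0, 0]
    - [5.5, 0, 0, 0, 0]
    - [5.5, 0, 0, 0, 0]
    - [5.5, 0, 0, 0, 0]
    - [5.5, 0, 0, 0, 0]

```text
time_s: 8.5
position: [0.5894, 0.1659, 0.0331]
orientation: [[-0.999, 0.042, 0.001], [0.042, 0.999, 0.0], [-0.001, 0.0, -1.0]]
contact_force: [0.9, 0.6, 0.0]
width: 0.641
grasp_force: 0.0
```

arm_command:
  commands:
    - [5.5, 0, 0, -2, 0]
    - [5.5, 0, 0, -6, 0]
    - [5.5, 0, 0, -10, 0]
    - [7, 0, 0, -14, 0]
    - [7, 0, 0, -18, 0]

```text
time_s: 9.0
position: [0.5887, 0.1658, 0.2143]
orientation: [[-0.999, 0.042, 0.001], [0.042, 0.999, 0.0], [-0.001, 0.0, -1.0]]
contact_force: [0.4, -0.3, 0.3]
width: 0.821
grasp_force: 0.0
```

```bash
python3 g.py 0.58 -0.138 0.20 -13.5
```

```text
t 9.0 pos [0.5887 0.1658 0.2143] phi 87.61 tilt [ 0.001  0.    -1.   ] q [ 0.27  0.23  0.27  1.62 -0.    0.32] w 0.821 g 0.0 F [ 0.4 -0.3  0.3]
shift [ -0.39 -30.39   1.42] len 30.4 roll 1.765
```

arm_command:
  commands:
    - [7, -0.4, -20, 0, 0.7]
    - [7, -0.4, -20, 0, 0.7]
    - [7, -0.4, -20, 0, 0.7]
    - [7, -0.4, -20, 0, 0.7]
    - [7, -0.4, -20, 0, 0.7]

```text
time_s: 9.5
position: [0.5842, -0.0394, 0.2127]
orientation: [[-0.73, 0.684, 0.0], [0.684, 0.73, -0.001], [-0.001, -0.001, -1.0]]
contact_force: [-0.1, 1.3, -0.5]
width: 0.817
grasp_force: 0.0
```

arm_command:
  commands:
    - [7, 0, 0, 0, 0.7]
    - [7, 0, 0, 0, 0.7]
    - [7, 0, 0, 0, 0.7]
    - [7, 0, 0, 0, 0.7]
    - [7, 0, 0, 0, 0.7]

```text
time_s: 10.0
position: [0.5846, -0.0342, 0.2126]
orientation: [[-0.123, 0.992, 0.0], [0.992, 0.123, -0.0], [-0.0, 0.0, -1.0]]
contact_force: [0.5, -0.4, -0.1]
width: 0.82
grasp_force: 0.0
```

```bash
python3 g.py 0.58 -0.138 0.18 -13.5; python3 - <<'E'
from h import *
cv2.imwrite("pics/top4.png",arm.grab_frame("top"))
for n in("scene","top"):
  if n=="scene":arm.grab_frame(n)
  for q in("flashlight_mid","brush_mid"):
    print(n,q,[(np.round(np.array(e["xy"])*[560,420],1).tolist(),round(e["confidence"],2)) for e in arm.mark_of(n,q)[:3]])
print(proj("top",[.588,.166,.028]),proj("scene",[.588,.166,.028]),proj("top",[.58,-.138,.04]))
E
```

```text
t 10.0 pos [ 0.5846 -0.0342  0.2126] phi 7.06 tilt [ 0. -0. -1.] q [-0.06  0.16  0.2   1.6   0.    1.39] w 0.82 g 0.0 F [ 0.5 -0.4 -0.1]
shift [-10.25  -1.74   3.26] len 10.9 roll 0.359
scene flashlight_mid [([331.5, 171.1], 0.76)]
scene brush_mid [([160.8, 377.6], 0.76), ([268.0, 233.5], 0.71)]
top flashlight_mid [([190.9, 208.9], 0.74)]
top brush_mid [([298.0, 209.7], 0.91), ([456.7, 198.7], 0.72)]
[[189.5870477  210.39585663]] [[332.32377056 171.59473303]] [[298.21697426 212.73372023]]
```

arm_command:
  commands:
    - [7.2, -10.2, -1.8, 3.2, 0.359]
    - [7.2, -10.2, -1.8, 3.2, 0.359]
    - [7.2, -10.2, -1.8, 3.2, 0.359]
    - [7.2, -10.2, -1.8, 3.2, 0.359]
    - [7.2, -10.2, -1.8, 3.2, 0.359]

```text
time_s: 10.8
position: [0.58, -0.1374, 0.1806]
orientation: [[0.225, 0.974, 0.0], [0.974, -0.225, 0.0], [0.0, 0.0, -1.0]]
contact_force: [0.3, 0.7, -0.0]
width: 0.843
grasp_force: 0.0
```

```bash
python3 g.py 0.58 -0.138 0.028 -13.5
```

```text
t 10.8 pos [ 0.58   -0.1374  0.1806] phi -13.03 tilt [ 0.  0. -1.] q [-0.23  0.18  0.16  1.54  0.    1.57] w 0.843 g 0.0 F [ 0.3  0.7 -0. ]
shift [-6.000e-02  1.000e-02  1.526e+01] len 15.3 roll 0.008
```

arm_command:
  commands:
    - [7.2, 0, 0, 5, 0]
    - [7.2, 0, 0, 10, 0]
    - [7.2, 0, 0, 13.5, 0]
    - [7.2, 0, 0, 15.2, 0]
    - [7.2, 0, 0, 15.2, 0]

```text
time_s: 11.3
position: [0.5786, -0.136, 0.0259]
orientation: [[0.224, 0.975, -0.004], [0.975, -0.224, 0.001], [0.0, -0.004, -1.0]]
contact_force: [-0.9, -0.4, -0.4]
width: 0.843
grasp_force: 0.0
```

arm_command:
  commands:
    - [2.5, 0, 0, 0, 0]
    - [2.5, 0, 0, 0, 0]
    - [2.5, 0, 0, 0, 0]
    - [2.5, 0, 0, 0, 0]
    - [2.5, 0, 0, 0, 0]

```text
time_s: 11.8
position: [0.5812, -0.1376, 0.0306]
orientation: [[0.227, 0.974, 0.004], [0.974, -0.227, -0.0], [0.001, 0.004, -1.0]]
contact_force: [-0.3, 2.1, 7.1]
width: 0.575
grasp_force: 64.6
```

arm_command:
  commands:
    - [2.5, 0, 0, 0, 0]
    - [2.5, 0, 0, -1, 0]
    - [2.5, 0, 0, -4, 0]
    - [2.5, 0, 0, -8, 0]
    - [2.5, 0, 0, -12, 0]

```text
time_s: 12.3
position: [0.5794, -0.1376, 0.1502]
orientation: [[0.228, 0.974, -0.0], [0.974, -0.228, -0.0], [-0.0, -0.0, -1.0]]
contact_force: [0.5, -0.7, -1.8]
width: 0.573
grasp_force: 63.6
```

```bash
python3 g.py 0.487 0.389 0.20 93.6
```

```text
t 12.3 pos [ 0.5794 -0.1376  0.1502] phi -13.17 tilt [-0. -0. -1.] q [-0.23  0.18  0.1   1.49 -0.    1.57] w 0.573 g 63.6 F [ 0.5 -0.7 -1.8]
shift [ 49.17 -21.    -4.98] len 53.7 roll -1.864
```

arm_command:
  commands:
    - [2.5, 22, -9.4, -5, 0]
    - [2.5, 22, -9.4, -5, 0]
    - [2.5, 22, -9.4, -5, 0]
    - [2.5, 22, -9.4, -5, 0]
    - [2.5, 22, -9.4, -5, 0]

```text
time_s: 12.8
position: [0.5377, 0.0999, 0.1999]
orientation: [[0.228, 0.974, 0.001], [0.974, -0.228, 0.0], [0.0, 0.001, -1.0]]
contact_force: [0.8, -0.2, -2.9]
width: 0.575
grasp_force: 63.7
```

arm_command:
  commands:
    - [2.5, 22, -9.4, 0, -0.6]
    - [2.5, 22, -9.4, 0, -0.6]
    - [2.5, 22, -9.4, 0, -0.6]
    - [2.5, 22, -9.4, 0, -0.6]
    - [2.5, 22, -9.4, 0, -0.6]

```text
time_s: 13.3
position: [0.4961, 0.3361, 0.1991]
orientation: [[-0.368, 0.93, 0.001], [0.93, 0.368, 0.001], [0.0, 0.001, -1.0]]
contact_force: [0.2, -1.7, -2.3]
width: 0.571
grasp_force: 63.7
```

arm_command:
  commands:
    - [2.5, 0, 0, 0, -0.7]
    - [2.5, 0, 0, 0, -0.7]
    - [2.5, 0, 0, 0, -0.7]
    - [2.5, 0, 0, 0, -0.7]
    - [2.5, 0, 0, 0, -0.7]

```text
time_s: 13.8
position: [0.4971, 0.3335, 0.1991]
orientation: [[-0.88, 0.475, 0.0], [0.475, 0.88, 0.0], [-0.0, 0.0, -1.0]]
contact_force: [-0.1, 1.2, -1.7]
width: 0.573
grasp_force: 63.7
```

```bash
python3 g.py 0.487 0.389 0.15 93.6
```

```text
t 13.8 pos [0.4971 0.3335 0.1991] phi 61.65 tilt [ 0.  0. -1.] q [ 0.59  0.19  0.2   1.58 -0.    1.09] w 0.573 g 63.7 F [-0.1  1.2 -1.7]
shift [3.52 4.4  4.91] len 7.5 roll -0.558
```

arm_command:
  commands:
    - [2.5, 3.5, 4.4, 4.9, -0.558]
    - [2.5, 3.5, 4.4, 4.9, -0.558]
    - [2.5, 3.5, 4.4, 4.9, -0.558]
    - [2.5, 3.5, 4.4, 4.9, -0.558]
    - [2.5, 3.5, 4.4, 4.9, -0.558]

```text
time_s: 14.3
position: [0.4875, 0.3891, 0.1498]
orientation: [[-0.998, -0.059, 0.0], [-0.059, 0.998, -0.0], [-0.0, -0.0, -1.0]]
contact_force: [-0.2, -0.3, -1.8]
width: 0.573
grasp_force: 63.6
```

```bash
python3 g.py 0.487 0.389 0.036 93.6
```

```text
t 14.3 pos [0.4875 0.3891 0.1498] phi 93.39 tilt [ 0. -0. -1.] q [ 0.67  0.25  0.18  1.5  -0.    0.61] w 0.573 g 63.6 F [-0.2 -0.3 -1.8]
shift [ 5.000e-02 -1.000e-02  1.138e+01] len 11.4 roll -0.004
```

arm_command:
  commands:
    - [2.5, 0, 0, 4, 0]
    - [2.5, 0, 0, 8, 0]
    - [2.5, 0, 0, 10.5, 0]
    - [2.5, 0, 0, 11.4, 0]
    - [2.5, 0, 0, 11.5, 0]

```text
time_s: 14.8
position: [0.4875, 0.3887, 0.0352]
orientation: [[-0.999, -0.054, -0.0], [-0.054, 0.999, -0.0], [0.0, -0.0, -1.0]]
contact_force: [0.4, -0.2, -1.2]
width: 0.576
grasp_force: 63.9
```

arm_command:
  commands:
    - [2.5, 0, 0, 0, 0]
    - [7, 0, 0, 0, 0]
    - [7, 0, 0, 0, 0]
    - [7, 0, 0, 0, 0]
    - [7, 0, 0, 0, 0]

```text
time_s: 15.3
position: [0.4877, 0.3891, 0.0346]
orientation: [[-0.998, -0.057, 0.0], [-0.057, 0.998, 0.0], [-0.0, 0.0, -1.0]]
contact_force: [-0.6, -0.3, -0.4]
width: 0.815
grasp_force: 0.0
```

arm_command:
  commands:
    - [7, 0, 0, -2, 0]
    - [7, 0, 0, -6, 0]
    - [7, 0, 0, -10, 0]
    - [5, 0, 0, -15, 0]
    - [5, 0, 0, -20, 0]

```text
time_s: 15.8
position: [0.4872, 0.3887, 0.2361]
orientation: [[-0.998, -0.057, -0.0], [-0.057, 0.998, -0.0], [0.0, -0.0, -1.0]]
contact_force: [1.6, 0.5, 0.3]
width: 0.588
grasp_force: 0.0
```

```bash
python3 g.py 0.60 -0.1 0.26 0; python3 - <<'E'
from h import *
T=lambda x,y:np.array([250+x/4.6,170+y/4.6]);S=lambda x,y:np.array([180+x/6,175+y/6])
# refit cubby pose (hinge xy, yaw of door width) from door top corners + pull + networks; door frame u along width, n outward (left of width)
f=at_z("top",T(490,45),.2)[:2];h=at_z("top",T(433,508),.2)[:2]
free=np.array([.6457,-.2726]);pull=np.array([.6161,-.219]);pull2=np.array([.6165,-.2208]);hin=[np.array([.4126,-.2372]),np.array([.4067,-.2375]),h]
def model(p):
    u=np.array([np.cos(p[2]),np.sin(p[2])]);n=np.array([-u[1],u[0]]);H=p[:2]
    return H,u,n
def res(p):
    H,u,n=model(p)
    r=[H+.205*u+.048*n-pull,H+.205*u+.048*n-pull2,H+.236*u-free,H+.236*u-f]+[H-x for x in hin]
    return np.concatenate(r)
r=least_squares(res,[.41,-.24,-.14]);H,u,n=model(r.x);print("hinge",H.round(4),"yaw",np.degrees(r.x[2]).round(2),"res mm",(r.fun*1000).round(1).tolist())
print("pull shut",H+.205*u+.048*n)
np.save("door.npy",r.x)
s=arm.grab_frame("scene");t=arm.grab_frame("top")
a=cv2.resize(s[60:260,180:460],(440,314));b=cv2.resize(t[140:300,60:370],(440,227))
cv2.imwrite("pics/c5.png",np.vstack([a,b]))
for n_ in("scene","top"):
  for q in("flashlight_mid","brush_mid","door_pull"):
    print(n_,q,[(np.round(np.array(e["xy"])*[560,420],1).tolist(),round(e["confidence"],2)) for e in arm.mark_of(n_,q)[:3]])
E
```

```text
t 15.8 pos [0.4872 0.3887 0.2361] phi 93.27 tilt [-0. -0. -1.] q [0.67 0.27 0.36 1.67 0.   0.62] w 0.588 g 0.0 F [1.6 0.5 0.3]
shift [ -8.48 -49.43  -2.38] len 50.2 roll 1.628
hinge [ 0.4087 -0.2384] yaw -8.18 res mm [2.4, -1.1, 2.0, 0.7, -3.4, 0.6, -1.0, 0.7, -3.9, -1.2, 2.0, -0.9, 1.9, 1.2]
pull shut [ 0.61846803 -0.22008545]
scene flashlight_mid [([329.9, 172.6], 0.89), ([255.3, 232.7], 0.74)]
scene brush_mid [([158.7, 377.5], 0.67), ([342.7, 117.1], 0.63), ([341.9, 124.8], 0.52)]
scene door_pull [([256.5, 232.8], 0.64)]
top flashlight_mid [([187.7, 211.5], 0.72), ([191.6, 211.2], 0.33)]
top brush_mid [([111.8, 242.8], 0.89), ([330.6, 196.9], 0.22)]
top door_pull [([331.9, 194.1], 0.78)]
```

View pics/c5.png

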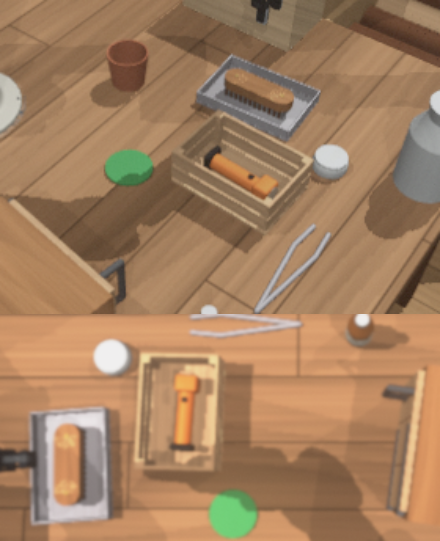

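Both things lie flat in the right containers (tray ~(67,463), crate ~(185,410) in the lower half) and the door is shut. Now the pull.

arm_command:
  commands:
    - [5, -4, -24, -2, 0]
    - [5, -4, -24, -2, 0]
    - [5, -4, -24, -2, 0]
    - [5, -4, -24, -2, 0]
    - [5, -4, -24, -2, 0]

```text
time_s: 16.7
position: [0.5409, 0.1494, 0.2534]
orientation: [[-0.998, -0.057, -0.002], [-0.057, 0.998, -0.001], [0.002, -0.0, -1.0]]
contact_force: [1.2, -0.6, 0.1]
width: 0.583
grasp_force: 0.0
```

arm_command:
  commands:
    - [5, -4, -24, -1, 0.7]
    - [5, -4, -24, -1, 0.7]
    - [5, -4, -24, -1, 0.7]
    - [5, -4, -24, -1, 0.7]
    - [5, -4, -24, -1, 0.7]

```text
time_s: 17.2
position: [0.5946, -0.0881, 0.2632]
orientation: [[-0.796, 0.605, -0.002], [0.605, 0.796, 0.0], [0.001, -0.001, -1.0]]
contact_force: [0.7, 0.4, 0.4]
width: 0.589
grasp_force: 0.0
```

arm_command:
  commands:
    - [5, 0, 0, 0, 0.7]
    - [5, 0, 0, 0, 0.7]
    - [5, 0, 0, 0, 0.7]
    - [5, 0, 0, 0, 0.7]
    - [5, 0, 0, 0, 0.7]

```text
time_s: 17.7
position: [0.5945, -0.0857, 0.2629]
orientation: [[-0.22, 0.975, -0.002], [0.975, 0.22, 0.0], [0.001, -0.002, -1.0]]
contact_force: [-0.6, 0.6, -1.0]
width: 0.588
grasp_force: 0.0
```

```bash
python3 g.py 0.617 -0.220 0.25 -8.2
```

```text
t 17.7 pos [ 0.5945 -0.0857  0.2629] phi 12.72 tilt [-0.002  0.    -1.   ] q [-0.14  0.22  0.36  1.71  0.    1.21] w 0.588 g 0.0 F [-0.6  0.6 -1. ]
shift [-13.6   -0.76   1.28] len 13.7 roll 0.365
```

arm_command:
  commands:
    - [5, -13.6, -0.8, 1, 0.365]
    - [5, -13.6, -0.8, 1, 0.365]
    - [5, -13.6, -0.8, 1, 0.365]
    - [5, -13.6, -0.8, 1, 0.365]
    - [5, -13.6, -0.8, 1, 0.365]

```text
time_s: 18.2
position: [0.6174, -0.2206, 0.2526]
orientation: [[0.138, 0.99, -0.003], [0.99, -0.138, 0.001], [0.001, -0.003, -1.0]]
contact_force: [0.2, -0.4, -0.2]
width: 0.584
grasp_force: 0.0
```

```bash
python3 g.py 0.617 -0.220 0.160 -8.2; python3 - <<'E'
from h import *
s=arm.grab_frame("scene")[150:270,190:320];t=arm.grab_frame("top")[150:290,260:400]
cv2.imwrite("pics/c6.png",np.hstack([cv2.resize(s,(400,370)),cv2.resize(t,(400,370))]))
print(proj("scene",[[.617,-.22,.188],[.617,-.22,.26]]),proj("top",[[.617,-.22,.188],[.617,-.22,.26]]))
E
```

```text
t 18.2 pos [ 0.6174 -0.2206  0.2526] phi -7.91 tilt [-0.003  0.001 -1.   ] q [-0.34  0.36  0.52  1.73  0.    1.37] w 0.584 g 0.0 F [ 0.2 -0.4 -0.2]
shift [ 0.05 -0.02  9.26] len 9.3 roll 0.005
[[256.9534886  227.0148993 ]
 [255.88266424 207.76819748]] [[333.85948739 191.52476871]
 [337.40904119 186.82796058]]
```

View pics/c6.png

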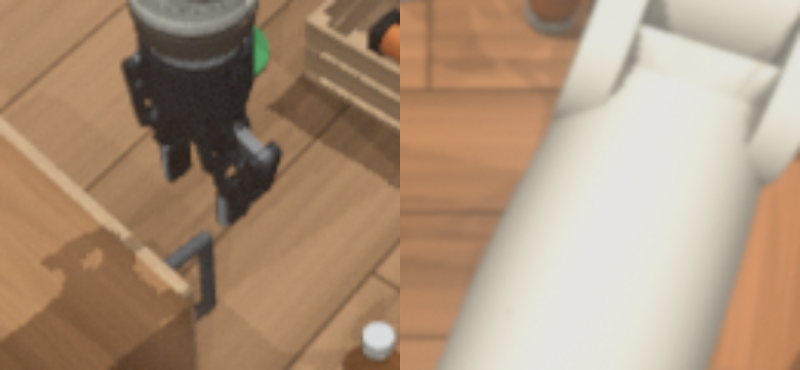

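The open fingers are above the pull (left half: fingertips (175,175) and (225,220), pull's upper corner (207,238)), straddling it along the door's width. Descending.

arm_command:
  commands:
    - [5, 0, 0, 3, 0]
    - [5, 0, 0, 5.5, 0]
    - [5, 0, 0, 7.5, 0]
    - [5, 0, 0, 9.2, 0]
    - [5, 0, 0, 9.2, 0]

```text
time_s: 18.8
position: [0.6168, -0.2182, 0.16]
orientation: [[0.135, 0.991, -0.004], [0.991, -0.135, 0.001], [0.001, -0.004, -1.0]]
contact_force: [-1.1, 0.5, 0.4]
width: 0.586
grasp_force: 0.0
```

arm_command:
  commands:
    - [0, 0, 0, 0, 0]
    - [0, 0, 0, 0, 0]
    - [0, 0, 0, 0, 0]
    - [0, 0, 0, 0, 0]
    - [0, 0, 0, 0, 0]

```text
time_s: 19.3
position: [0.616, -0.2198, 0.164]
orientation: [[0.137, 0.991, -0.003], [0.991, -0.137, -0.0], [-0.001, -0.003, -1.0]]
contact_force: [-14.4, 2.0, 7.5]
width: 0.126
grasp_force: 59.0
```

```bash
python3 g.py
```

```text
t 19.3 pos [ 0.616  -0.2198  0.164 ] phi -7.87 tilt [-0.003 -0.    -1.   ] q [-0.34  0.33  0.3   1.55 -0.    1.37] w 0.126 g 59.0 F [-14.4   2.    7.5]
```

arm_command:
  commands:
    - [0, 1.41, -0.38, 0, -0.07]
    - [0, 2.8, -0.86, 0, -0.14]
    - [0, 4.15, -1.44, 0, -0.209]
    - [0, 5.45, -2.1, 0, -0.279]
    - [0, 6.71, -2.86, 0, -0.349]

```text
time_s: 19.8
position: [0.5975, -0.1501, 0.164]
orientation: [[-0.212, 0.977, -0.001], [0.977, 0.212, -0.002], [-0.002, -0.001, -1.0]]
contact_force: [-10.2, -4.5, 6.3]
width: 0.121
grasp_force: 59.0
```

```bash
python3 g.py; python3 - <<'E'
from bench import arm
import numpy as np
p=arm.state()["position"][:2];a=np.array([.616,-.2198]);
for H in([.4063,-.2385],[.4087,-.2384]):
    f=lambda v:np.degrees(np.arctan2(v[1],v[0]));print(f(p-H)-f(a-H),np.linalg.norm(p-np.array(H)))
E
```

```text
t 19.8 pos [ 0.5975 -0.1501  0.164 ] phi 12.24 tilt [-0.001 -0.002 -1.   ] q [-0.25  0.23  0.18  1.52 -0.    1.11] w 0.121 g 59.0 F [-10.2  -4.5   6.3]
19.71515626247412 0.21066213044054072
19.93576983837987 0.20844370977634186
```

Opening well with low forces; continue.

arm_command:
  commands:
    - [0, 1.41, -0.38, 0, -0.07]
    - [0, 2.8, -0.86, 0, -0.14]
    - [0, 4.15, -1.44, 0, -0.209]
    - [0, 5.45, -2.1, 0, -0.279]
    - [0, 6.71, -2.86, 0, -0.349]

```text
time_s: 20.3
position: [0.5563, -0.0903, 0.164]
orientation: [[-0.534, 0.846, 0.002], [0.846, 0.534, -0.002], [-0.002, 0.0, -1.0]]
contact_force: [-3.3, -4.9, 4.7]
width: 0.125
grasp_force: 58.9
```

arm_command:
  commands:
    - [0, 1.41, -0.38, 0, -0.07]
    - [0, 2.8, -0.86, 0, -0.14]
    - [0, 4.15, -1.44, 0, -0.209]
    - [0, 5.45, -2.1, 0, -0.279]
    - [0, 6.71, -2.86, 0, -0.349]

```text
time_s: 20.8
position: [0.4971, -0.048, 0.164]
orientation: [[-0.791, 0.611, 0.003], [0.611, 0.791, -0.0], [-0.003, 0.002, -1.0]]
contact_force: [1.4, -0.3, 3.5]
width: 0.122
grasp_force: 59.0
```

arm_command:
  commands:
    - [0, 0, 0, 0, 0]
    - [0, 0, 0, 0, 0]
    - [0, 0, 0, 0, 0]

```text
time_s: 21.1
position: [0.4981, -0.0485, 0.164]
orientation: [[-0.788, 0.615, 0.004], [0.615, 0.788, -0.0], [-0.003, 0.002, -1.0]]
contact_force: [2.3, 1.7, 7.8]
width: 0.122
grasp_force: 60.3
```

```bash
python3 g.py; python3 - <<'E'
from h import *
p=np.array(arm.state()["position"][:2]);a=np.array([.616,-.2198]);
for H in([.4063,-.2385],[.4087,-.2384]):
    f=lambda v:np.degrees(np.arctan2(v[1],v[0]));print(f(p-H)-f(a-H),np.linalg.norm(p-np.array(H)))
s=arm.grab_frame("scene");cv2.imwrite("pics/c7.png",cv2.resize(s[60:320,90:440],None,fx=2.2,fy=2.2,interpolation=2))
arm.grab_frame("top")
for n in("scene","top"):
  for q in("flashlight_mid","brush_mid","door_pull"):
    print(n,q,[(np.round(np.array(e["xy"])*[560,420],1).tolist(),round(e["confidence"],2)) for e in arm.mark_of(n,q)[:3]])
E
```

```text
t 21.1 pos [ 0.4981 -0.0485  0.164 ] phi 52.03 tilt [ 0.004 -0.    -1.   ] q [-0.1  -0.05 -0.12  1.5   0.    0.57] w 0.122 g 60.3 F [2.3 1.7 7.8]
59.1037395840131 0.2109867582819116
59.65052296170886 0.20986283773181255
scene flashlight_mid [([334.1, 172.8], 0.75)]
scene brush_mid [([344.9, 117.5], 0.75), ([159.8, 373.8], 0.72), ([333.4, 178.4], 0.26)]
scene door_pull [([263.5, 171.1], 0.73), ([342.3, 126.3], 0.15)]
top flashlight_mid [([189.9, 210.7], 0.87), ([312.4, 157.0], 0.44)]
top brush_mid [([110.4, 242.8], 0.83), ([455.6, 198.4], 0.64)]
top door_pull []
```

View pics/c7.png

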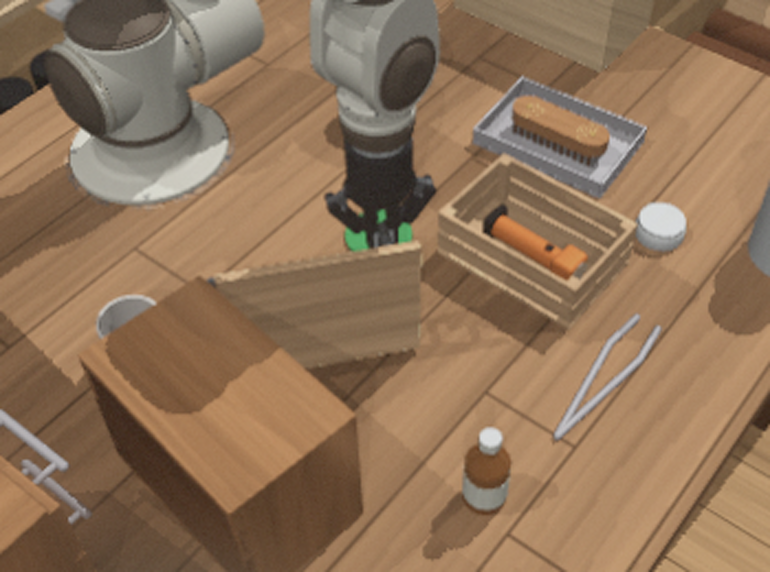

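The door stands open in the gripper (free top corner at (418,245)). The brush and flashlight rest in the tray and crate, and the bystanders are untouched. A quick angle check from the picture, then hand in.

```bash
python3 - <<'E'
from h import *
S=lambda x,y:(90+x/2.2,60+y/2.2)
a=at_z("scene",S(418,246),.2);d=a[:2]-np.array([.4075,-.2385]);ang=np.degrees(np.arctan2(d[1],d[0]))+8.1
print(ang,np.linalg.norm(d))
if 55<ang<64: print(arm.sign_off())
E
```

```text
57.96137534961826 0.23643282528779447
the job is handed in; nothing more can be done
None
```

The brush lies flat in the boot tray and the flashlight on its side in the crate, both let go. The arm is holding the door at about 59° (58° from the last picture, 59–60° from the arm's pose), and I handed the job in at about 21 s; no verdict came back.

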